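# Find the slope point on an arched rail with a pendulum angle gauge

## Task

Clamp the arched rail in its nest: swing the toggle clamp's handle up and over centre until it locks with the rubber foot pressing on the tenon. Then pick up the angle gauge, stand it level on the crown of the rail with its shoe along the curve, and rock it over on the curve until its swinging pointer settles between the two prongs of the index fork. Finish while still holding the gauge like that, pressed lightly on the rail and on nothing else, so the spot can be marked; leave everything else on the bench where it is.

Things in the scene. Friction and masses are not known exactly. Their poses are not given: they have to be found in the camera images.
- nest: check nest fixed to the bench: plywood board 130 x 400 x 18 mm, long side along its y, with low wooden stops (to 20 mm above the board) that locate the arched rail. Origin on the bench under the middle of the rail's place. The rail lies along the nest's y; the toggle clamp stands at its +y end
- arch: arched head rail, brown wood, 0.4 kg, loose in the nest, standing crown up on its two feet in its own y-z plane; 40 mm thick (x). Origin between the feet, on the nest board (18 mm above the bench). A flat tenon 22 mm tall, 24 mm wide continues each end to y = +-127 mm
- crown (a point): highest point of the rail's outer curve, mid thickness, 70 mm above the rail's origin. The outer curve is a circular arc of radius 150 mm about an axis along the rail's x, 150 mm below this point; it runs 40 degrees to either side (to y = +-96 mm)
- clamp_handle (a joint): angle (rad) of the vertical-handle toggle clamp's handle, turning about the nest's +x: 0 fully open, growing as the handle is swung up and towards the rail; dead centre at about 1.13; stop, past centre and locked, at 1.22. It stays where it is left below 0.8 and locks past centre; in between the rubber pushes it back. Needs about 4 N at the grip, most from 0.85 to 1.0
- handle_grip (a point): centre of the handle's round black rubber grip, 18 mm thick, ending 25 mm further out. Moves on a circle of 92 mm radius about handle_pivot in the nest's y-z plane: the handle points 22 degrees above the nest's +y at joint 0, 92 degrees (just past upright, towards the rail) at the stop. Pinched lightly (10 N) across the nest's x, it turns between the pads
- handle_pivot (a point): pivot of the handle, on the nest, 56 mm above the bench
- clamp_pad: rubber-tipped spindle at the end of the clamp arm, 16 mm in diameter; it swings down with the arm onto the top of the rail's +y tenon. The rubber gives about 3 mm and presses with roughly 20 to 25 N. Origin at its foot
- gauge: pendulum angle gauge, about 0.4 kg, standing on the bench: aluminium shoe 120 (y) x 32 (x) x 14 mm with flat underside, round dial housing 100 mm in diameter and 26 mm thick above it, dial facing the gauge's +x, and on top a black grip block 44 (y) x 26 (x) mm, 102 to 142 mm above the underside, flat front and back. Origin under the middle of the shoe
- gauge_grip (a point): middle of the gauge's grip block, 124 mm above its underside
- pointer (a joint): angle (rad) of the gauge's freely swinging weighted pointer on its dial. It hangs plumb from the dial's centre, 64 mm above the underside, so it reads the gauge's lean: positive when the gauge is turned about its own +x, its top leaning towards its own -y. It swings at about 3 Hz and settles within a second
- pointer_tip (a point): tip of the pointer, near the dial's lower rim, 42 mm from the dial's centre
- index (a joint): angle (rad), on the pointer's scale, at which the gauge's index fork is locked: brass fork at the dial's lower rim, two prongs 6 mm apart; between 0.14 and 0.28. The pointer is on the mark when its tip is between the prongs
- index_gap (a point): middle of the gap between the fork's prongs, 42 mm from the dial's centre
- try_square: try square lying flat: wooden stock 115 x 20 x 18 mm, steel blade 150 x 30 x 4 mm. Origin under the middle of the stock, blade along its +x. Bystander
- glue: white glue bottle, 54 mm diameter, 150 mm tall, origin under its centre. Bystander
- mallet: wooden mallet lying flat, head 60 x 105 x 54 mm, handle 25 mm thick and 200 mm long along its -x, origin under where the handle meets the head. Bystander
- offcut: pale wood offcut 45 x 95 x 28 mm, origin under its centre. Bystander
- offcut2: brown wood offcut 60 x 40 x 18 mm, origin under its centre. Bystander
- driver: screwdriver lying flat, about 200 mm long. Bystander
- rail_blank: a second curved head rail without tenons, lying flat, 40 mm tall, about 160 mm across. Bystander
Mind the look-alikes: they are no part of the job. Of the things that look like the gauge, the middle-sized one is meant.

How it is judged (in metres and radians):
On the way, in this order (a step that is already met when the one before it is completed fails the run):
1. the toggle clamp is over centre and presses on the rail (value of joint clamp_handle above 1.17 rad and contact force between clamp_pad and arch above 8 N), for 0.2 s.
2. the gauge is picked up (contact force between the fingers and gauge above 1.5 N and height (world z) of gauge above 0.02 m and not (contact force between gauge and arch above 0.5 N)), for 0.1 s.
3. the gauge stands about level on the rail, held, its pointer still off the mark (contact force between gauge and arch above 0.5 N and contact force between the fingers and gauge above 1.5 N and z of gauge in the frame of arch above 0.052 m and x of gauge in the frame of arch between -0.024 and 0.024 m and y of gauge in the frame of arch between -0.075 and 0.075 m and angle between the x axis of gauge and the x axis of arch, either way round below 0.2 rad and angle between the z axis of pointer_tip and the z axis of index_gap, either way round above 0.07 rad), for 0.1 s.
At the end, for the whole second after the job is handed in: clamp locked (handle past 1.17 rad, pad over 8 N), rail seated within 6 mm; gauge still, held by the gripper, shoe along the outer curve within 75 mm of the crown, pressing it with 0.5 to 20 N, clear of nest and bench; pointer at rest within 0.05 rad of the index (tip between the prongs) (all of step 1 and contact force between gauge and arch between 0.5 and 20 N and contact force between the fingers and gauge above 1.5 N and z of gauge in the frame of arch above 0.052 m and x of gauge in the frame of arch between -0.024 and 0.024 m and y of gauge in the frame of arch between -0.075 and 0.075 m and angle between the x axis of gauge and the x axis of arch, either way round below 0.2 rad and x of arch in the frame of nest between -0.006 and 0.006 m and y of arch in the frame of nest between -0.006 and 0.006 m and z of arch in the frame of nest below 0.021 m and angle between arch's own z axis and vertical below 0.05 rad and angle between the z axis of pointer_tip and the z axis of index_gap, either way round below 0.05 rad and velocity of joint pointer between -0.25 and 0.25 rad/s and linear speed of gauge below 0.02 m/s and contact force between gauge and nest below 0.3 N and contact force between gauge and table below 0.3 N and contact force between the fingers and nest below 0.5 N and contact force between arch and the fingers below 0.5 N); the arm keeps its last pose, push and grip.
It fails at once if a bystander is shoved more than 30 mm (distance of any of try_square, glue, mallet, offcut, offcut2, driver, rail_blank from where it was at the start of the episode above 0.03 m).
It fails at once if the rail is knocked out of the nest (distance of arch from where it was at the start of the episode above 0.02 m).
It fails at once if the gauge is toppled (angle between gauge's own z axis and vertical above 0.9 rad).
It fails at once if the gauge is rammed down on the rail with more than 60 N (contact force between gauge and arch above 60 N).
It also fails if it takes over 69 s, if anything falls off the work surface, if the arm or the gripper's body presses on something with over 40 N, if the wrist force passes 120 N, or if a joint passes its speed limit or range.

## Robot

A 6-joint arm with a two-finger parallel gripper is mounted at the origin on the work surface. World frame = base frame: x ahead of the robot, y to its left, z up, the work surface at z = 0. Lengths are in m, angles in degrees, forces in N, time in s.
With the tool pointing down it reaches from about 0.325 to 0.85 m from the base axis. Payload 15.5 kg.
Tool frame: the origin (TCP) lies midway between the tips of the shut fingers; the grasp point (between the pads) lies 19 mm behind it; y points along the fingers, x is the direction in which the jaws open and shut, and the axes are right-handed (so a half turn about y gives the same grasp; the last joint's range is limited). The gripper opens to 91 mm and grips with 3 to 60 N. Pads are 32 mm wide; open, the fingers measure 118 mm over their backs; the gripper's body (76 mm by 178 mm) begins 60 mm behind the grasp point.
Start: joints at [-79.67, 28.281, 77.091, -0, 74.628, -5.472], TCP at [0.17, -0.601, 0.214] pointing down, gripper open.
Joint ranges: [-166.48, 166.48], [-47.26, 123.95], [12.59, 153.08], [-70.14, 250.14], [6.76, 159.57], [-176.63, 176.63]. Speed limits (degrees/s): [108.29, 108.29, 147.25, 172.46, 172.46, 172.46].

## Interface

Orientations are given as a 3x3 rotation matrix whose columns are the frame's x, y, z axes.
In Python, from bench import ctrl gives the robot as it stands. The module is installed in compiled form; this text tells all that it offers. Calls block until the motion is done:
- ctrl.goto(position, orientation): joint-space move of the TCP to a pose.
- ctrl.move_l(position, vel=0.15, ori=None, contact_N=None): straight line of the TCP; ori=None keeps the orientation; vel is the mean speed in m/s. With contact_N (N) it stops when the force on the tool has changed by that much, and returns True; else False.
- ctrl.movej(angles): joint-space move.
- ctrl.command_gripper(opening): opening from 0.0 (shut) to 1.0 (fully open); the grip force is fixed at half the most; returns when the fingers have stopped.
- ctrl.sleep(seconds).
- ctrl.ik(position, orientation): joint angles nearest the present ones, or None.
- ctrl.read_camera(name): name is "side" or "top" or "wrist"; returns the picture (420x560x3 uint8, blue, green, red); there is no depth.
- ctrl.camera_params(name): a dict with "fx", "fy", "cx", "cy" (pixels), "D" ([k1, k2, p1, p2, k3] as OpenCV has them; the pictures are not rectified), "pose" (4x4, takes a point from camera to world coordinates); the wrist camera has in their place "T_tool_cam" (4x4, takes a point from camera to tool coordinates, whose origin is the TCP and whose axes are the tool frame's). Camera axes: x right, y up, looking along -z (the intrinsics and any distortion apply to the point x, -y, -z); pixel columns grow to the right and rows downward; lengths in m; the calibration is good to about 2 mm. A picture is of the moment at which its call begins: read the wrist's pose just before it. camera_params takes no time and is no camera call.
A pose or a line that the arm cannot do raises ctrl.MotionError and nothing moves.
- ctrl.sign_off(): hands the job in, once; it reports no verdict.
Readings, each from a call of its own:
- ctrl.current_t(): time.
- ctrl.current_q(): joint angles.
- ctrl.current_dq(): joint speeds.
- ctrl.current_effort(): joint torques, N m.
- ctrl.current_tool_pos(): TCP position.
- ctrl.current_eef_rot(): TCP orientation.
- ctrl.current_contact_force(): force on the tool from outside, world axes, zero at the start.
- ctrl.current_wrist_torque(): the same for the moment, N m.
- ctrl.current_grip_width(): opening from 0.0 (shut) to 1.0 (fully open).
Only numpy, scipy, OpenCV 4.12 (cv2) and the standard library are available. Lean on these libraries where they do the work, as an engineer would, in place of code of your own. Each camera call takes 0.05 s, during which the arm holds its last target. There are 200 camera calls.

## Working session

There is one attempt and no reset: what is moved stays moved. The work goes in short steps, each a Python script; the robot and the scene stay as the last script left them, time stands still between calls to the robot, and variables do not carry over. Pictures are saved under pics/ and viewed, about 8 in all and at most 12, crops included, and the job is handed in when it is done.

```bash
mkdir -p pics; ls
python3 - <<'E'
from bench import ctrl
import cv2,numpy as np
np.set_printoptions(precision=4,suppress=True)
for n in ("top","side"):
    im=ctrl.read_camera(n); cv2.imwrite(f"pics/{n}0.png",im); 
    p=ctrl.camera_params(n); print(n,p)
print(ctrl.camera_params("wrist"),ctrl.current_t(),ctrl.current_eef_rot())
a=cv2.imread("pics/top0.png");
cv2.imwrite("pics/top0b.png",cv2.resize(a,(800,600),interpolation=cv2.INTER_CUBIC))
a=cv2.imread("pics/side0.png");
cv2.imwrite("pics/side0b.png",cv2.resize(a,(800,600),interpolation=cv2.INTER_CUBIC))
E
```

```text
pics
top {'fx': 460.08028910316784, 'fy': 460.08028910316784, 'cx': 274.3774867395407, 'cy': 206.89240263466786, 'D': array([-0.1306,  0.    ,  0.    ,  0.    ,  0.    ]), 'pose': array([[ 0.011 ,  0.9947, -0.1018,  0.4169],
       [-0.9999,  0.0115,  0.0044, -0.0344],
       [ 0.0056,  0.1018,  0.9948,  1.3205],
       [ 0.    ,  0.    ,  0.    ,  1.    ]])}
side {'fx': 488.708330143843, 'fy': 488.708330143843, 'cx': 283.45736575366936, 'cy': 200.96589524096728, 'D': array([-0.0254,  0.    ,  0.    ,  0.    ,  0.    ]), 'pose': array([[-0.988 ,  0.0778, -0.1337,  0.3251],
       [-0.1547, -0.4886,  0.8587,  1.1347],
       [ 0.0015,  0.869 ,  0.4948,  0.7672],
       [ 0.    ,  0.    ,  0.    ,  1.    ]])}
{'fx': 303.7422809195362, 'fy': 303.7422809195362, 'cx': 280.41994143930754, 'cy': 209.22662538358153, 'D': array([-0.013,  0.   ,  0.   ,  0.   ,  0.   ]), 'T_tool_cam': array([[ 1.    ,  0.0015, -0.0004,  0.0014],
       [-0.0007,  0.2345, -0.9721, -0.1702],
       [-0.0014,  0.9721,  0.2346,  0.0645],
       [ 0.    ,  0.    ,  0.    ,  1.    ]])} 0.1 [[ 0.2723 -0.0002  0.9622]
 [-0.9622  0.0011  0.2723]
 [-0.0011 -1.      0.0001]]
```

View pics/top0b.png

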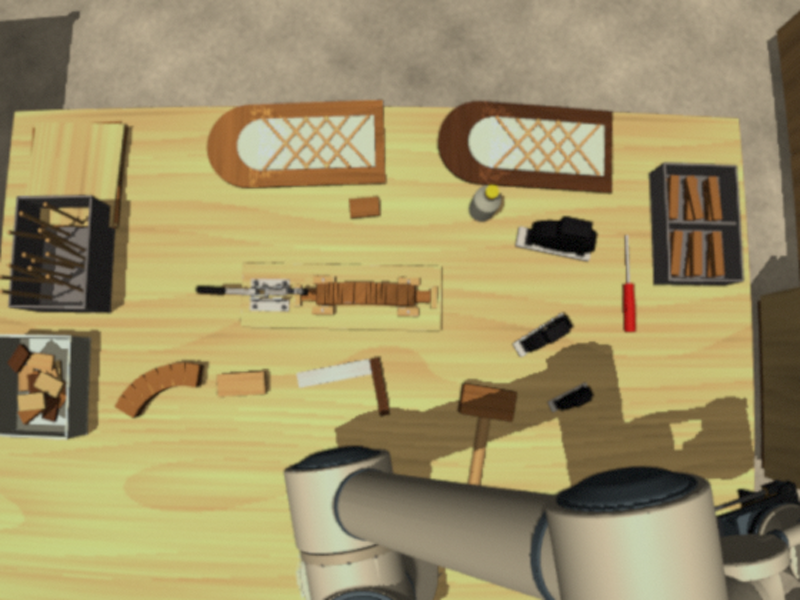

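View pics/side0b.png

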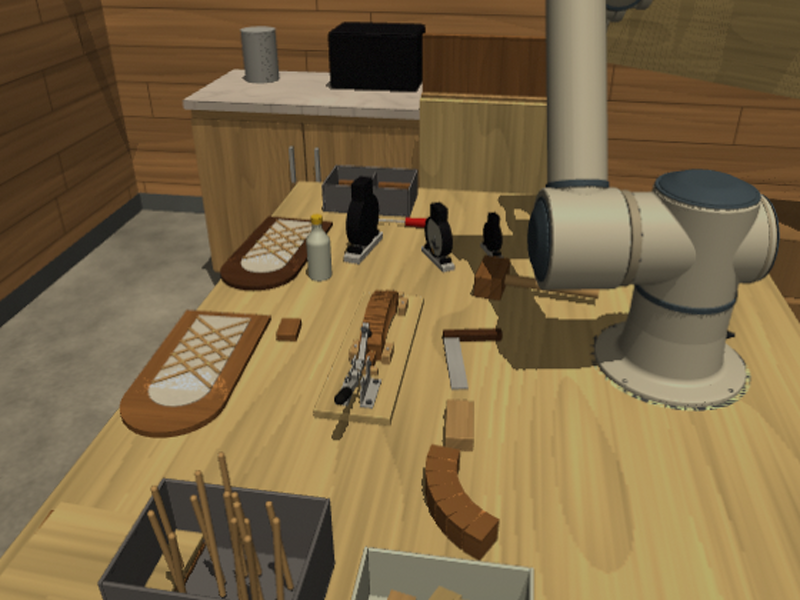

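The top view (800×600) shows the nest from (241,262) to (442,330), with the clamp on its left (+y) and the black handle grip at (210,290). The large gauge is at (560,238), the middle one at (543,335) and the small one at (573,398). The side view agrees, with the middle gauge at (438,235). Next I'll take rough positions, then close-ups with the wrist camera.

```bash
cat > h.py <<'E'
from bench import ctrl
import cv2,numpy as np
np.set_printoptions(precision=4,suppress=True)
from scipy.spatial.transform import Rotation as Ro
def cam(n):
    p=ctrl.camera_params(n); K=np.array([[p['fx'],0,p['cx']],[0,p['fy'],p['cy']],[0,0,1.]])
    if n=="wrist":
        T=np.eye(4);T[:3,:3]=ctrl.current_eef_rot();T[:3,3]=ctrl.current_tool_pos();T=T@p['T_tool_cam']
    else: T=p['pose']
    return K,np.array(p['D']),np.array(T)
def rays(c,px):
    K,D,T=c; u=cv2.undistortPoints(np.array(px,float).reshape(-1,1,2),K,D).reshape(-1,2)
    d=np.c_[u[:,0],-u[:,1],-np.ones(len(u))]@T[:3,:3].T
    return T[:3,3],d
def onplane(c,px,z):
    o,d=rays(c,px); return o+d*((z-o[2])/d[:,2])[:,None]
def onP(c,px,p0,n):
    o,d=rays(c,px); return o+d*(((p0-o)@n)/(d@n))[:,None]
def tri(c1,p1,c2,p2):
    o1,d1=rays(c1,[p1]);o2,d2=rays(c2,[p2]);A=np.c_[d1[0],-d2[0]]
    s=np.linalg.lstsq(A,o2-o1,rcond=None)[0];a=o1+s[0]*d1[0];b=o2+s[1]*d2[0]
    return (a+b)/2,np.linalg.norm(a-b)
def proj(c,P):
    K,D,T=c; q=(np.array(P,float).reshape(-1,3)-T[:3,3])@T[:3,:3]; q=q*[1,-1,-1]
    return cv2.projectPoints(q,np.zeros(3),np.zeros(3),K,D)[0].reshape(-1,2)
def tool(app,jaw):
    y=np.array(app,float);y/=np.linalg.norm(y);x=np.array(jaw,float);x-=y*(x@y);x/=np.linalg.norm(x)
    return np.c_[x,y,np.cross(x,y)]
def lookpose(target,app,jaw,dist):
    """TCP pose such that target lies on the wrist camera's optical axis at dist"""
    R=tool(app,jaw);Tc=np.array(ctrl.camera_params("wrist")['T_tool_cam'])
    return np.array(target)-R@(Tc[:3,3]-Tc[:3,2]*dist),R
def shot(n,f):
    c=cam(n);im=ctrl.read_camera(n);cv2.imwrite(f"pics/{f}.png",im);return c,im
E
python3 - <<'E'
from h import *
t=cam("top");s=.7
print("board",onplane(t,np.array([(244,262),(442,266),(441,330),(241,327)])*s,.018))
print("gauge grip",onplane(t,np.array([(558,330)])*s,.14)," shoe",onplane(t,np.array([(517,350)])*s,.01))
print("handle",tri(t,np.array((210,290))*s,cam("side"),np.array((345,396))*s))
print("gripside", tri(t,np.array((558,328))*s,cam("side"),np.array((439,210))*s))
for tgt in ([.57,.06,.05],[.49,-.26,.1]):
  for j in ([1,0,0],[-1,0,0],[0,1,0],[0,-1,0]):
    p,R=lookpose(tgt,[0,0,-1],j,.42); print(tgt,j,p,ctrl.ik(p,R))
E
```

```text
board [[ 0.6148  0.2586  0.018 ]
 [ 0.611  -0.1398  0.018 ]
 [ 0.4827 -0.1383  0.018 ]
 [ 0.4838  0.2602  0.018 ]]
gauge grip [[ 0.4784 -0.3416  0.14  ]]  shoe [[ 0.4445 -0.2916  0.01  ]]
handle (array([0.5486, 0.3063, 0.0881]), np.float64(0.0022870472697147787))
gripside (array([ 0.4796, -0.3456,  0.1259]), np.float64(0.006447711421465178))
[0.57, 0.06, 0.05] [1, 0, 0] [0.5685 0.094  0.2881] [ 3.4505 20.6774 77.947  -0.     81.3755  3.4505]
[0.57, 0.06, 0.05] [-1, 0, 0] [0.5715 0.026  0.2881] None
[0.57, 0.06, 0.05] [0, 1, 0] [0.536  0.0585 0.2881] [ -0.1196  17.4535  82.9183  -0.      79.6283 -90.1196]
[0.57, 0.06, 0.05] [0, -1, 0] [0.604  0.0615 0.2881] [ 0.182  23.3878 73.5737 -0.     83.0385 90.182 ]
[0.49, -0.26, 0.1] [1, 0, 0] [ 0.4885 -0.226   0.3381] [-31.187   15.3987  78.114   -0.      86.4873 -31.187 ]
[0.49, -0.26, 0.1] [-1, 0, 0] [ 0.4915 -0.294   0.3381] [-36.8575  18.5361  73.5319  -0.      87.932  143.1425]
[0.49, -0.26, 0.1] [0, 1, 0] [ 0.456  -0.2615  0.3381] [ -36.3437   14.2588   79.7171   -0.       86.0241 -126.3437]
[0.49, -0.26, 0.1] [0, -1, 0] [ 0.524  -0.2585  0.3381] [-32.1119  19.5904  71.9375  -0.      88.4721  57.8881]
```

Run:
```python
from h import *
n=np.array([.89,.45,0]);tgt=np.array([.468,-.325,.045])
for el in (35,45,55,65):
  for sg in (1,-1):
    for d in (.24,.3):
      e=np.radians(el);app=-n*np.cos(e)-np.array([0,0,np.sin(e)])
      p,R=lookpose(tgt,app,sg*np.array([-.45,.89,0]),d)
      print(el,sg,d,p,ctrl.ik(p,R))
p,R=lookpose([.49,-.26,.1],[0,0,-1],[1,0,0],.42)
ctrl.goto(p,R);c,im=shot("wrist","w1")
p,R=lookpose([.56,.08,.05],[0,0,-1],[1,0,0],.42)
ctrl.goto(p,R);c,im2=shot("wrist","w2"); print(ctrl.current_t())
cv2.imwrite("pics/w12.png",cv2.resize(np.hstack([im[:, :],im2]),(1120,420))[:, :]) 
cv2.imwrite("pics/w2b.png",cv2.resize(im2,(800,600),interpolation=cv2.INTER_CUBIC))
cv2.imwrite("pics/w1b.png",cv2.resize(im,(800,600),interpolation=cv2.INTER_CUBIC))
```

```text
35 1 0.24 [ 0.519  -0.3009  0.0745] [ -16.691    58.9638   59.5559  -35.5589  104.3091 -128.6336]
35 1 0.3 [ 0.5544 -0.283   0.1196] [ -14.7914   58.2823   52.7778  -35.7095  111.3785 -131.7235]
35 -1 0.24 [ 0.5092 -0.3025  0.088 ] [-17.0139  57.3849  61.2357 -35.7567 104.0618  51.1894]
35 -1 0.3 [ 0.559  -0.2773  0.11  ] [-14.3305  59.1759  52.1747 -35.3398 111.3918  48.8334]
45 1 0.24 [ 0.5136 -0.3036  0.0839] [ -19.0601   52.6505   65.4556  -30.631    95.7413 -129.5272]
45 1 0.3 [ 0.5415 -0.2895  0.1351] [ -17.4165   51.0747   59.7331  -30.3432  102.7907 -131.9698]
45 -1 0.24 [ 0.5019 -0.3062  0.0955] [-19.5474  51.1258  67.1554 -30.8884  95.3711  50.1921]
45 -1 0.3 [ 0.5475 -0.2831  0.1269] [-16.8423  51.9267  59.1163 -30.0057 102.8569  48.6269]
55 1 0.24 [ 0.5069 -0.3069  0.092 ] [ -22.1855   46.6674   71.4163  -25.6449   86.8686 -131.83  ]
55 1 0.3 [ 0.5264 -0.2971  0.1479] [ -20.8971   44.2465   66.6173  -25.1237   93.895  -133.8636]
55 -1 0.24 [ 0.4936 -0.3105  0.1015] [-22.8582  45.2342  73.1128 -25.9382  86.3736  47.7501]
55 -1 0.3 [ 0.5337 -0.2902  0.1412] [-20.1938  45.0291  66.0079 -24.826   94.0152  46.8066]
65 1 0.24 [ 0.4991 -0.3109  0.0987] [ -26.1518   41.1988   77.3205  -20.14     77.8885 -135.8447]
65 1 0.3 [ 0.5096 -0.3056  0.1576] [ -25.3594   37.9926   73.3271  -19.5378   84.9053 -137.6306]
65 -1 0.24 [ 0.4844 -0.3151  0.1057] [-27.0317  39.9027  78.9908 -20.4318  77.2699  43.547 ]
65 -1 0.3 [ 0.5178 -0.2982  0.1526] [-24.5118  38.672   72.7451 -19.2971  85.0759  43.1493]
3.3667
```

View pics/w1b.png

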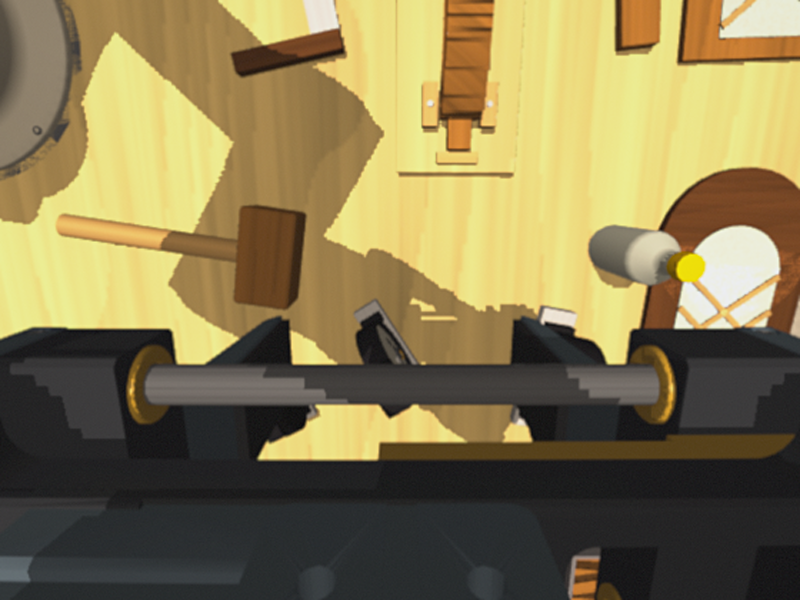

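View pics/w2b.png

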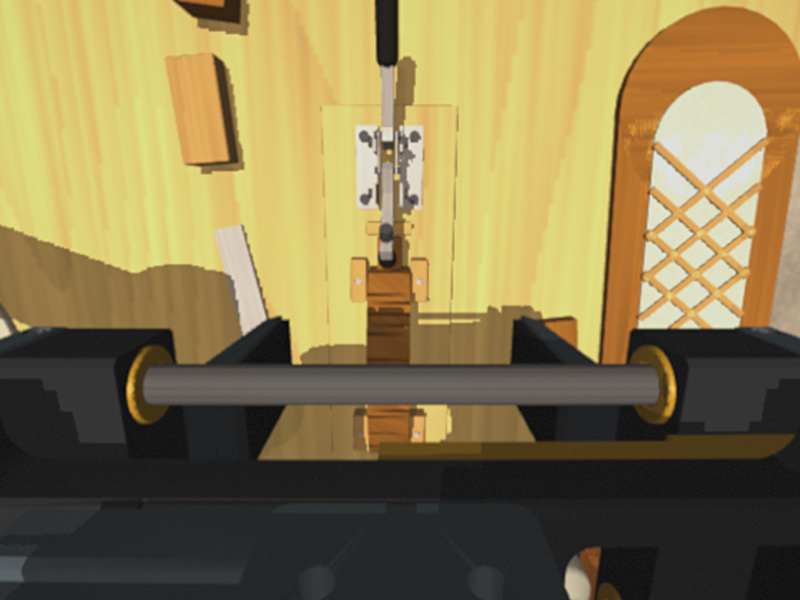

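The dial of the middle gauge, at (385,345) in w1, faces +x/+y. In w2 the clamp base is at (390,168), the grip runs up from row 65 and the rail stops are at (360,280) and (420,280). The gripper hides the lower half of the wrist view. Next I'll take a handle close-up and compute the nest position.

```bash
cat >> h.py <<'E'
def look(t,app,jaw,d):
    """target straight ahead of the wrist camera along the tool axis (row ~133)"""
    R=tool(app,jaw);Tc=np.array(ctrl.camera_params("wrist")['T_tool_cam'])
    return np.array(t)-R@(Tc[:3,3]+np.array([0,d,0])),R
E
python3 - <<'E'
from h import *
s=.7
p,R=lookpose([.49,-.26,.1],[0,0,-1],[1,0,0],.42)
Tc=np.array(ctrl.camera_params("wrist")['T_tool_cam'])
def cw(p,R):
    K,D,_=cam("wrist");T=np.eye(4);T[:3,:3]=R;T[:3,3]=p;return K,D,T@Tc
c1=cw(p,R); p,R=lookpose([.56,.08,.05],[0,0,-1],[1,0,0],.42); c2=cw(p,R)
print("act",ctrl.current_tool_pos()-p)
print("w1 board -y corners",onplane(c1,np.array([(398,173),(514,173)])*s,.018))
print("w1 tenon end",onplane(c1,np.array([(447,150),(471,150)])*s,.04))
print("w1 stops",onplane(c1,np.array([(422,127),(498,127),(436,162),(477,162)])*s,.038))
print("w2 board +y corners",onplane(c2,np.array([(322,106),(458,106)])*s,.018))
print("w2 stops +y",onplane(c2,np.array([(350,258),(428,258),(350,302),(428,302)])*s,.038))
print("w2 base",onplane(c2,np.array([(357,126),(423,126),(355,209),(423,209)])*s,.022))
print("w2 grip inner end",onplane(c2,np.array([(388,66)])*s,.081))
p,R=look([.549,.25,.08],[0,0,-1],[1,0,0],.3); ctrl.goto(p,R)
c,im=shot("wrist","w3"); np.save("c3.npy",c[2])
cv2.imwrite("pics/w3b.png",cv2.resize(im,(800,600),interpolation=cv2.INTER_CUBIC))
E
```

```text
act [ 0.0003 -0.0012  0.0002]
w1 board -y corners [[ 0.4873 -0.139   0.018 ]
 [ 0.6135 -0.139   0.018 ]]
w1 tenon end [[ 0.5378 -0.1173  0.04  ]
 [ 0.5625 -0.1173  0.04  ]]
w1 stops [[ 0.512  -0.0947  0.038 ]
 [ 0.5895 -0.0947  0.038 ]
 [ 0.5269 -0.1289  0.038 ]
 [ 0.5694 -0.129   0.038 ]]
w2 board +y corners [[0.4859 0.2599 0.018 ]
 [0.6145 0.2597 0.018 ]]
w2 stops +y [[0.5107 0.1182 0.038 ]
 [0.5867 0.1181 0.038 ]
 [0.5095 0.074  0.038 ]
 [0.5873 0.0739 0.038 ]]
w2 base [[0.519  0.2415 0.022 ]
 [0.5814 0.2414 0.022 ]
 [0.5152 0.1645 0.022 ]
 [0.5822 0.1644 0.022 ]]
w2 grip inner end [[0.5503 0.2778 0.081 ]]
```

View pics/w3b.png

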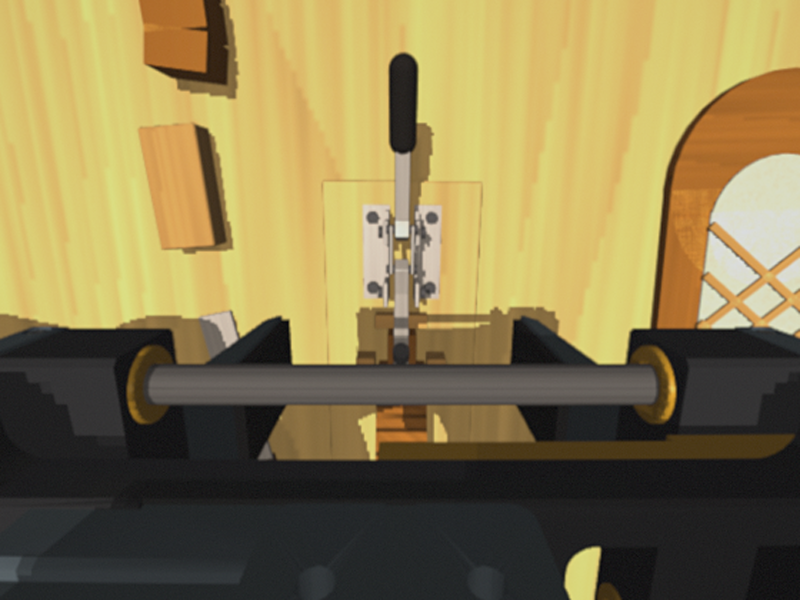

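```bash
cat > clamp.py <<'E'
from h import *
K,D,_=cam("wrist");c=(K,D,np.load("c3.npy"))
e=onplane(c,np.array([(403,53)])*.7,.0998)[0];i=onplane(c,np.array([(403,153)])*.7,.081)[0]
print("end",e,"inner",i)
# end radius .117, half thickness rounded
piv=np.array([(e[0]+i[0])/2, e[1]-.117*np.cos(np.radians(22)), .056]); print("pivot",piv)
print("grip via side",tri(cam("top"),np.array((210,290))*.7,cam("side"),np.array((345,396))*.7))
def pose(th,off=0):
    a=np.radians(22)+th; t=th-1.22/2
    g=piv+.092*np.array([0,np.cos(a),np.sin(a)]); R=tool([0,np.sin(t),-np.cos(t)],[1,0,0])
    return g+R[:,1]*(.019-off),R
E
python3 - <<'E'
from clamp import *
for th in (0,.3,.6,.9,1.22): 
    p,R=pose(th); print(th,p,ctrl.ik(p,R))
p,R=pose(0,.09);print(ctrl.ik(p,R))
ctrl.goto(p,R);p,R=pose(0);ctrl.move_l(p,vel=.08)
c,im=shot("side","s1"); cv2.imwrite("pics/s1b.png",cv2.resize(im[150:350,150:400],(750,600),interpolation=cv2.INTER_CUBIC))
print(ctrl.current_contact_force(),ctrl.current_tool_pos()-p,ctrl.current_t())
E
```

```text
end [0.5504 0.3302 0.0998] inner [0.5505 0.2758 0.081 ]
pivot [0.5505 0.2217 0.056 ]
grip via side (array([0.5486, 0.3063, 0.0881]), np.float64(0.0022870472697147787))
0 [0.5505 0.2961 0.0749] [ 37.5373  49.3524  68.0147 -27.0827  86.1691  45.1069]
0.3 [0.5505 0.2872 0.096 ] [ 30.5985  40.3054  76.7483 -15.95    72.8512  36.6556]
0.6 [0.5505 0.2724 0.1136] [21.0706 33.7001 84.7639 -0.607  61.7433 21.3589]
0.9 [0.5505 0.2531 0.126 ] [ 9.4747 30.8494 91.4356 19.7644 56.5217 -1.3316]
1.22 [0.5505 0.2295 0.1324] [ -3.3501  33.0904  96.3289  41.1484  60.3562 -27.4594]
[ 40.5649  47.5368  58.89   -26.0185  97.2123  42.7373]
[-0.7814 -0.5581  0.5328] [0.0002 0.0004 0.0004] 6.0417
```

View pics/s1b.png

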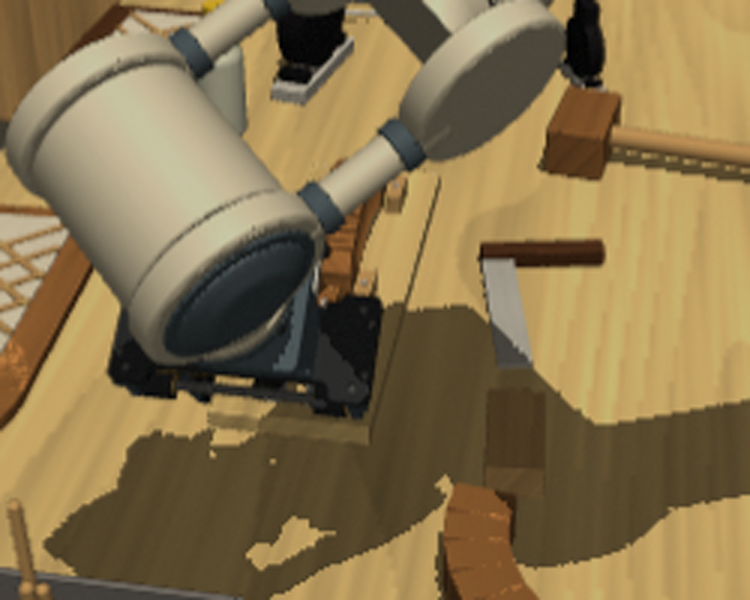

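The side view is blocked by the wrist, so I'll check the grip by its width and then swing the handle, watching the force.

Run:
```python
from clamp import *
ctrl.command_gripper(0.0); w=ctrl.current_grip_width(); print("width mm",w*91, ctrl.current_contact_force())
if .12<w<.3:
  for th in np.r_[np.linspace(.15,1.2,8),1.225]:
    p,R=pose(th);ctrl.move_l(p,vel=.06,ori=R)
    print(round(th,3),ctrl.current_contact_force(),ctrl.current_tool_pos()-p,ctrl.current_grip_width()*91)
print(ctrl.current_t())
```

```text
end [0.5504 0.3302 0.0998] inner [0.5505 0.2758 0.081 ]
pivot [0.5505 0.2217 0.056 ]
grip via side (array([0.5486, 0.3063, 0.0881]), np.float64(0.0022870472697147787))
width mm 17.436316637974997 [ 0.3322 -0.0177 -0.2671]
0.15 [-1.2447  1.0913 -0.1472] [-0.     -0.0006  0.0007] 16.984698821992367
0.3 [-0.6592 -0.0487 -0.1683] [-0.0001 -0.0004  0.0001] 17.79920078940217
0.45 [-0.7951 -0.7004 -1.7036] [-0.0002 -0.0002 -0.0004] 17.496499750573868
0.6 [-1.0065 -2.4974 -5.6835] [-0.0002 -0.0001 -0.0007] 17.176829322339536
0.75 [-0.6444 -2.1558 -9.7498] [-0.0004 -0.0001 -0.0009] 17.462702492699428
0.9 [  1.2407   0.4357 -17.6872] [-0.0005  0.0002 -0.0011] 17.2907896825863
1.05 [ -0.188    1.3318 -20.3585] [-0.0006  0.0002 -0.001 ] 17.29979888210034
1.2 [ -1.8247   2.6566 -10.8411] [-0.0006  0.0007 -0.0006] 17.21656973650478
1.225 [  0.29    14.704  -15.5006] [-0.0007  0.002  -0.0003] 16.954667369659752
10.1417
```

Run:
```python
from clamp import *
ctrl.command_gripper(1.0)
p,R=pose(1.22,.13);ctrl.move_l(p,vel=.12,ori=R)
n=np.array([.89,.45,0]);e=np.radians(45);app=-n*np.cos(e)-[0,0,np.sin(e)]
p,R=look([.468,-.325,.045],app,-np.array([-.45,.89,0]),.30)
print(p,ctrl.ik(p,R))
ctrl.goto(p+np.array([0,0,.1]),R)
c0,s=shot("side","s2")
ctrl.move_l(p,vel=.12)
c,im=shot("wrist","w4"); np.save("c4.npy",c[2]); print(ctrl.current_t())
a=cv2.resize(s[180:300,200:320],(400,400),interpolation=cv2.INTER_CUBIC)
b=cv2.resize(cv2.rotate(im[0:260,150:410],cv2.ROTATE_180),(400,400),interpolation=cv2.INTER_CUBIC)
cv2.imwrite("pics/p6.png",np.hstack([a,b]))
```

```text
end [0.5504 0.3302 0.0998] inner [0.5505 0.2758 0.081 ]
pivot [0.5505 0.2217 0.056 ]
grip via side (array([0.5486, 0.3063, 0.0881]), np.float64(0.0022870472697147787))
[ 0.5091 -0.3048  0.1813] [-19.2611  46.1631  63.2496 -31.4838 103.0977  45.77  ]
15.275
```

View pics/p6.png

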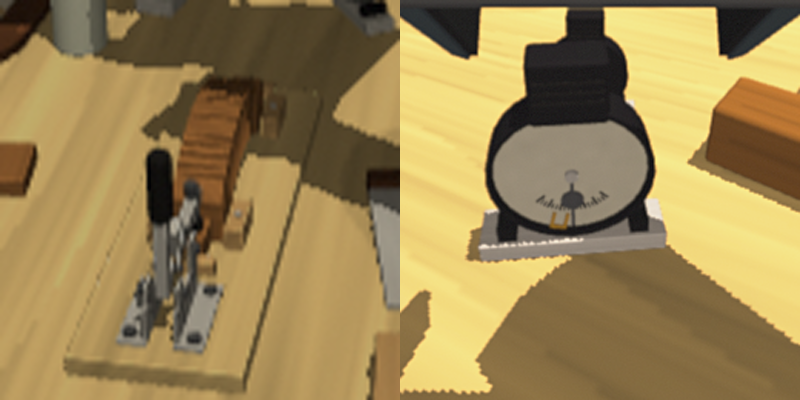

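The clamp stands upright, just past vertical, with the pad down. On the dial (right half) the pointer hangs at about (573,190–228) and the brass fork is at (559,220), left of the pointer, which is gauge −y and so a positive index as expected. Next I'll measure the fork angle and the gauge pose.

```bash
cat > g.py <<'E'
from h import *
K,D,_=cam("wrist");c=(K,D,np.load("c4.npy"))
im=cv2.imread("pics/w4.png")
un=lambda q:np.array([(409.5-x*.65,259.5-y*.65) for x,y in q])
def frame():
    f=onplane(c,un([(482,262),(665,246)]),0.0); d=f[1]-f[0]; L=np.linalg.norm(d);y=d/L
    x=np.array([y[1],-y[0],0]); o=f.mean(0)-.016*x
    return o,x,y,L
E
python3 - <<'E'
from g import *
o,x,y,L=frame();print("front len",L,"origin",o,"yaw",np.degrees(np.arctan2(x[1],x[0])))
t=onplane(c,un([(479,218),(662,200),(480,246),(666,230)]),.014);print("shoe top pts",[( (q-o)@x,(q-o)@y) for q in t])
blk=onP(c,un([(525,50),(607,43),(527,95),(607,95)]),o+.013*x,x);print("block y,z",[((q-o)@y,q[2]) for q in blk])
rim=onP(c,un([(488,168),(654,168),(571,233)]),o+.013*x,x);print("rim",[((q-o)@y,q[2]) for q in rim])
hsv=cv2.cvtColor(im,cv2.COLOR_BGR2HSV)
# rectify dial face: 10 px/mm, y -30..30, z 10..75
Y,Z=np.meshgrid(np.arange(-30,30,.1)/1e3,np.arange(75,10,-.1)/1e3)
P=o+.0135*x+Y[...,None]*y+Z[...,None]*[0,0,1]
m=proj(c,P.reshape(-1,3)).reshape(Y.shape+(2,)).astype(np.float32)
r=cv2.remap(im,m[...,0],m[...,1],cv2.INTER_CUBIC);cv2.imwrite("pics/dial.png",r)
h=cv2.cvtColor(r,cv2.COLOR_BGR2HSV);mk=(h[...,1]>110)&(h[...,0]>8)&(h[...,0]<30)&(h[...,2]>90)
mk[:400]=0
ys,xs=np.nonzero(mk);print("fork y,z mm",xs.mean()*.1-30,75-ys.mean()*.1,len(xs))
for row in range(250,600,25):
    b=np.nonzero(mk[row])[0];g=r[row].mean(1);d=np.nonzero((g<75)&(np.abs(np.arange(600)-300)<60))[0]
    print(75-row*.1,"gold",b[[0,-1]]*.1-30 if len(b) else None,"dark",d[[0,-1]]*.1-30 if len(d) else None)
E
```

```text
front len 0.12943961887741157 origin [ 0.3581 -0.1089  0.    ] yaw 31.62490515241148
shoe top pts [(np.float64(-0.007130619261629244), np.float64(-0.05702822149821385)), (np.float64(-0.010293323344015285), np.float64(0.08098910101557863)), (np.float64(0.014347843495943589), np.float64(-0.06973882526737411)), (np.float64(0.014073727174981671), np.float64(0.05929478734567284))]
block y,z [(np.float64(-0.09294164746932294), np.float64(0.15329722054222522)), (np.float64(-0.05198066230222606), np.float64(0.15517931270537494)), (np.float64(-0.0818319747413157), np.float64(0.12735755812745034)), (np.float64(-0.03695000445591257), np.float64(0.12470017808797607))]
rim [(np.float64(-0.08601632501748596), np.float64(0.07921546344057262)), (np.float64(0.02008510927403228), np.float64(0.0702118568806736)), (np.float64(-0.008711293590133918), np.float64(0.017613677240113312))]
fork y,z mm -3.1541126029561077 21.534349543044115 88630
50.0 gold None dark None
47.5 gold None dark None
45.0 gold None dark None
42.5 gold None dark None
40.0 gold None dark None
37.5 gold None dark None
35.0 gold [-25.9  23.4] dark None
32.5 gold [-5.7 24.8] dark None
30.0 gold [-30.   26.1] dark None
27.5 gold [-30.   27.4] dark None
25.0 gold [-30.   28.7] dark None
22.5 gold [-30.   29.9] dark None
20.0 gold [-30.   29.9] dark None
17.5 gold [-30.    7.1] dark None
```

View pics/dial.png

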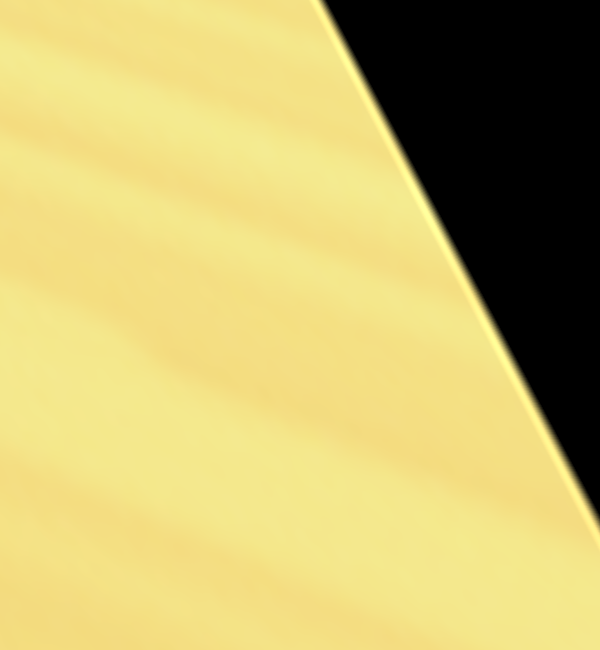

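The crop sits at x+400 in the composite, so I'll correct that offset.

```bash
sed -i 's/409.5-x\*.65/409.5-(x-400)*.65/' g.py
cat > m.py <<'E'
from g import *
o,x,y,L=frame();print("front len",L,"origin",o,"yaw",np.degrees(np.arctan2(x[1],x[0])))
t=onplane(c,un([(479,218),(662,200),(480,246),(666,230)]),.014);print("shoe top pts",[( (q-o)@x,(q-o)@y) for q in t])
blk=onP(c,un([(525,50),(607,43),(527,95),(607,95)]),o+.013*x,x);print("block y,z",[((q-o)@y,q[2]) for q in blk])
rim=onP(c,un([(488,168),(654,168),(571,233)]),o+.013*x,x);print("rim",[((q-o)@y,q[2]) for q in rim])
Y,Z=np.meshgrid(np.arange(-30,30,.1)/1e3,np.arange(75,10,-.1)/1e3)
P=o+.0135*x+Y[...,None]*y+Z[...,None]*[0,0,1]
m_=proj(c,P.reshape(-1,3)).reshape(Y.shape+(2,)).astype(np.float32)
r=cv2.remap(im,m_[...,0],m_[...,1],cv2.INTER_CUBIC);cv2.imwrite("pics/dial2.png",r)
h=cv2.cvtColor(r,cv2.COLOR_BGR2HSV);mk=(h[...,1]>110)&(h[...,0]>8)&(h[...,0]<30)&(h[...,2]>90)
mk[:400]=0
ys,xs=np.nonzero(mk);print("fork y,z mm",xs.mean()*.1-30,75-ys.mean()*.1,len(xs))
for row in range(300,600,25):
    b=np.nonzero(mk[row])[0];g=r[row].mean(1);d=np.nonzero((g<90)&(np.abs(np.arange(600)-300)<60))[0]
    print(75-row*.1,"gold",b[[0,-1]]*.1-30 if len(b) else None,"dark",d[[0,-1]]*.1-30 if len(d) else None)
E
python3 m.py
```

```text
front len 0.11902261005547222 origin [ 0.4744 -0.343   0.    ] yaw 32.65996459766524
shoe top pts [(np.float64(-0.008083924423704904), np.float64(-0.06217338295021091)), (np.float64(-0.011212765047885122), np.float64(0.06251237611260616)), (np.float64(0.014869379052793867), np.float64(-0.059016821532182254)), (np.float64(0.014652506384423841), np.float64(0.05942365311055934))]
block y,z [(np.float64(-0.01978865577871233), np.float64(0.14955575357059744)), (np.float64(0.02006429774287667), np.float64(0.15116048871999546)), (np.float64(-0.020937258140796437), np.float64(0.12353684655713121)), (np.float64(0.02030749210505401), np.float64(0.12064108266140106))]
rim [(np.float64(-0.04649710261403866), np.float64(0.07616987022680097)), (np.float64(0.04857235712475158), np.float64(0.06707191528153839)), (np.float64(-0.0018947472182433188), np.float64(0.016827715735782844))]
fork y,z mm -8.781920276440822 27.52307787239294 8103
45.0 gold None dark [-5.9  5.9]
42.5 gold None dark [-5.9  5.9]
40.0 gold None dark [-5.4  5. ]
37.5 gold None dark [-0.8  0.8]
35.0 gold [-12.7  -2.7] dark [-0.9  0.7]
32.5 gold [-13.3  -2.6] dark [-0.7  0.8]
30.0 gold [-13.8  -3. ] dark [-0.7  0.7]
27.5 gold [-14.4  -3.7] dark [-0.8  0.6]
25.0 gold [-14.8  -4.1] dark [-1.  1.]
22.5 gold [-9.1 -4.7] dark [-5.9  5.9]
20.0 gold None dark [-5.9  5.9]
17.5 gold None dark [-5.9  5.9]
```

View pics/dial2.png

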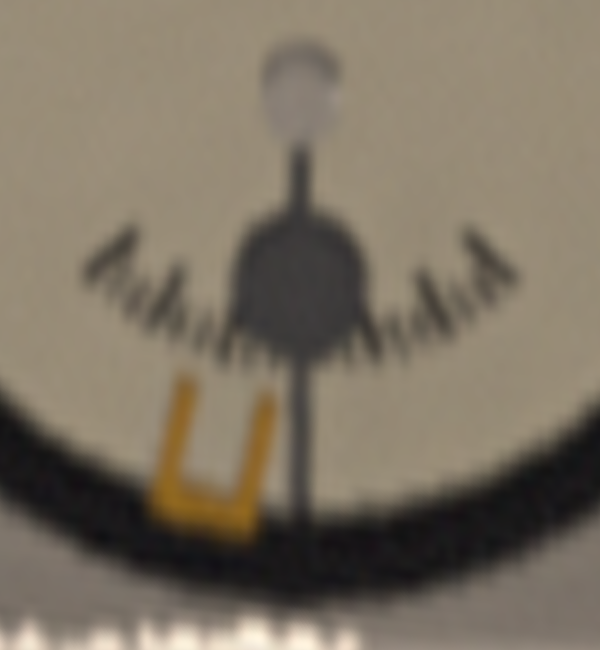

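The rectified dial shows the pointer plumb at y=0. The fork's centreline, against the 15/30/45° ticks that give the pivot height, puts the index at about 0.22 rad. Next I'll refine the gauge centreline from above and grasp it.

Run:
```python
from h import *
o=np.array([.4744,-.343,0]);yaw=np.radians(32.66)
def axes(a): return np.array([np.cos(a),np.sin(a),0]),np.array([-np.sin(a),np.cos(a),0])
x,y=axes(yaw)
ctrl.move_l(np.array(ctrl.current_tool_pos())+[0.03,0.015,.12],vel=.2)
p,R=look(o+[0,0,.142],[0,0,-1],x,.30);ctrl.goto(p,R);ctrl.sleep(.2)
c,im=shot("wrist","w5")
mk=(im.max(2)<60).astype(np.uint8);mk[215:]=0
n,l,st,ce=cv2.connectedComponentsWithStats(mk)
q=proj(c,[o+[0,0,.142]])[0];print("pred px",q)
i=min([k for k in range(1,n) if st[k,4]>300],key=lambda k:np.hypot(*(ce[k]-q)));print(st[i],ce[i])
B=cv2.boxPoints(cv2.minAreaRect(np.argwhere(l==i)[:,::-1].astype(np.float32)))
W=onplane(c,B,.142);print([((w-o)@x*1e3,(w-o)@y*1e3) for w in W])
# shoe: bright grey within neighbourhood
h=cv2.cvtColor(im,cv2.COLOR_BGR2HSV);g=((h[...,1]<45)&(h[...,2]>110)).astype(np.uint8);g[215:]=0
n,l2,st,ce=cv2.connectedComponentsWithStats(g)
for k in range(1,n):
    if st[k,4]>30 and np.hypot(*(ce[k]-q))<110: 
        b=cv2.boxPoints(cv2.minAreaRect(np.argwhere(l2==k)[:,::-1].astype(np.float32)));w=onplane(c,b,.014)
        print("shoe",st[k,4],[(round((v-o)@x*1e3,1),round((v-o)@y*1e3,1)) for v in w])
a=im[:230,130:430];cv2.imwrite("pics/w5b.png",cv2.resize(a,(780,598),interpolation=cv2.INTER_CUBIC));print(ctrl.current_t())
```

```text
pred px [282.9323 135.534 ]
[ 271   93   26   84 1972] [283.2622 134.1395]
[(np.float64(-11.161906294675108), np.float64(38.66775582638799)), (np.float64(12.169897538555105), np.float64(38.63845308362392)), (np.float64(12.983095845198374), np.float64(-39.04478209933825)), (np.float64(-11.804134691221726), np.float64(-39.019098075856164))]
shoe 231 [(np.float64(-147.9), np.float64(-21.4)), (np.float64(-138.5), np.float64(62.2)), (np.float64(-117.7), np.float64(61.5)), (np.float64(-126.1), np.float64(-22.2))]
18.1083
```

View pics/w5b.png

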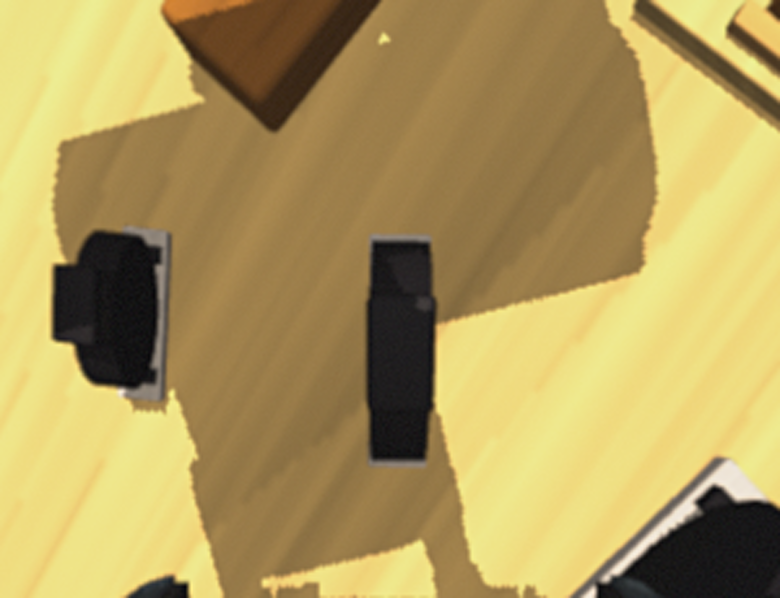

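From above, the gauge is centred at (400,350), within 1 mm of the estimate and aligned with the jaws, and there's room for the fingers on both sides. Next I'll grasp it, lift it and stand it level on the crown.

Run:
```python
from h import *
o=np.array([.4746,-.343,0]);a=np.radians(32.66);x=np.array([np.cos(a),np.sin(a),0])
R=tool([0,0,-1],x); G=np.array([0,0,.105])
ctrl.command_gripper(.6)
ctrl.goto(o+[0,0,.2],R);ctrl.move_l(o+G,vel=.1)
f0=np.array(ctrl.current_contact_force());ctrl.command_gripper(0.)
print("width",ctrl.current_grip_width()*91,ctrl.current_contact_force()-f0)
ctrl.move_l(o+G+[0,0,.04],vel=.08);ctrl.sleep(.2);print("lift dF",ctrl.current_contact_force()-f0)
ctrl.move_l(o+G+[0,0,.2],vel=.2)
R2=tool([0,0,-1],[1,0,0]);C=np.array([.5503,.0097,.088])
print(ctrl.ik(C+G+[0,0,.08],R2))
ctrl.goto(C+G+[0,0,.08],R2);ctrl.move_l(C+G+[0,0,.02],vel=.1);ctrl.sleep(.5)
f1=np.array(ctrl.current_contact_force());np.save("f1.npy",f1)
hit=ctrl.move_l(C+G+[0,0,-.006],vel=.012,contact_N=2.5)
ctrl.sleep(.4);p=np.array(ctrl.current_tool_pos())
print(hit,"dz",(p-C-G)*1e3,"dF",ctrl.current_contact_force()-f1,ctrl.current_wrist_torque(),ctrl.current_grip_width()*91,ctrl.current_t())
c,im=shot("side","s3");cv2.imwrite("pics/s3b.png",cv2.resize(im[110:290,190:430],(800,600),interpolation=cv2.INTER_CUBIC))
```

```text
width 25.618065500122718 [0.5741 0.769  3.7272]
lift dF [-0.1103  0.0241 -2.6511]
[-5.2068 19.1151 82.8175 -0.     78.0673 -5.2068]
True dz [ 0.0583 -0.0379  0.0879] dF [ 0.722  -1.3468  9.6037] [ 0.0279 -0.0006 -0.0068] 25.847276279371822 27.2667
```

View pics/s3b.png

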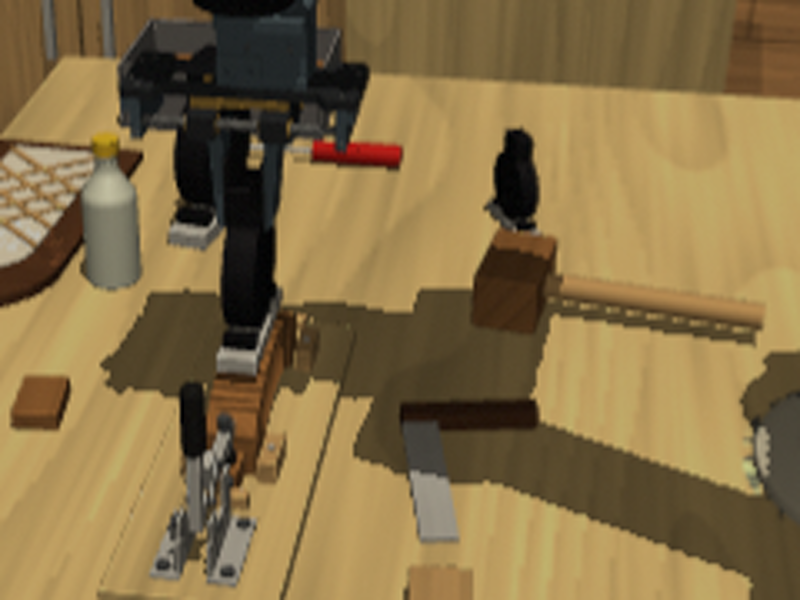

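The gauge stands level on the crown, with the shoe at (245,345). The contact height matched the prediction within 0.1 mm, and the clamp is still upright. Next I'll rock it by rolling on the arc, with the force kept light.

Run:
```python
from h import *
f1=np.load("f1.npy");C=np.array([.5503,.0097,.088]);Rr=.15
def pose(th,d):
    s,k=np.sin(th),np.cos(th);t=np.array([0,k,s]);n=np.array([0,-s,k])
    return C+[0,0,-Rr]+n*(Rr+.105+d)+t*Rr*th, tool([0,s,-k],[1,0,0])
d=.0003
for th in np.r_[0,np.linspace(0,.222,8)[1:],[.222]*4]:
    p,R=pose(th,d);ctrl.move_l(p,vel=.015,ori=R);ctrl.sleep(.25)
    F=ctrl.current_contact_force()-f1; n=np.array([0,-np.sin(th),np.cos(th)]);N=F@n
    print(round(th,3),"d",round(d*1e3,2),"N",round(N,2),F,ctrl.current_wrist_torque()[0],round(ctrl.current_t(),1))
    d+=np.clip((N-5)*.00006,-.0004,.0004) if abs(N-5)>1.5 else 0
np.save("d.npy",d);ctrl.sleep(1.)
R=np.array(ctrl.current_eef_rot());print("tool tilt",np.arctan2(R[1,1],-R[2,1]),"F",ctrl.current_contact_force()-f1,ctrl.current_grip_width()*91,ctrl.current_t())
c,s=shot("side","s4");c2,t=shot("top","t4");cw,w=shot("wrist","w6")
a=cv2.resize(s[130:280,200:320],(400,500),interpolation=cv2.INTER_CUBIC)
b=cv2.resize(w[:260,110:450],(400,306),interpolation=cv2.INTER_CUBIC)
b2=cv2.resize(t[170:240,130:330],(400,194)[0:2],interpolation=cv2.INTER_CUBIC)[:194]
cv2.imwrite("pics/p12.png",np.hstack([a,np.vstack([b,b2])]))
```

```text
0.0 d 0.3 N 0.12 [ 0.9093 -0.3564  0.1232] -0.022079627708990118 27.8
0.032 d 0.01 N 0.77 [ 1.4845 -2.5717  0.6884] -0.33798983590381476 28.4
0.063 d -0.25 N 8.22 [-0.4559 -0.625   8.1931] 0.3269233036166942 29.1
0.095 d -0.05 N 2.72 [ 1.2937 -1.162   2.6196] -0.40193454919641747 29.7
0.127 d -0.19 N 3.64 [ 0.5628 -2.5492  3.3399] -0.3562836771126351 30.3
0.159 d -0.19 N 2.04 [ 0.3074 -3.0407  1.5836] -0.554901009274697 30.9
0.19 d -0.37 N 1.65 [-0.2793 -2.4215  1.2138] -0.770482163896801 31.6
0.222 d -0.57 N 7.24 [ 0.9535 -1.7677  7.0244] -0.4246241513641145 32.2
0.222 d -0.43 N 4.93 [ 1.0727 -2.4892  4.4892] -0.6178642616609727 32.7
0.222 d -0.43 N 5.48 [ 2.7894 -2.8979  4.96  ] -0.6289337840711479 33.2
0.222 d -0.43 N 4.97 [ 2.3741 -2.8205  4.454 ] -0.7191276778863681 33.7
0.222 d -0.43 N 4.07 [ 2.591  -2.6634  3.5741] -0.6877070029673655 34.2
tool tilt 0.2219687465576341 F [ 3.2494 -2.1392  3.4225] 25.90614302427328 35.1917
```

View pics/p12.png

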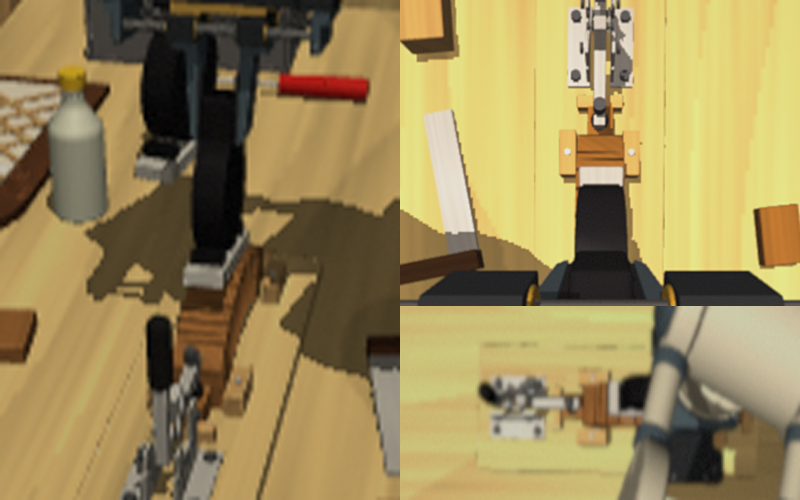

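The side view shows the gauge leaning away on the rail, and in the wrist view the +y end of the shoe is at about (600,175). To check for slip in the grip, I'll compare that shoe-end edge with its predicted pixel row.

Run:
```python
from h import *
c=cam("wrist");R=np.array(ctrl.current_eef_rot());p=np.array(ctrl.current_tool_pos())
grip=p-R[:,1]*.019
def pt(yg,zg,dl,xg=0):  # gauge turned by extra dl about x inside the pads, relative to tool
    t=-np.arctan2(-R[1,1],-R[2,1])+dl;s,k=np.sin(t),np.cos(t)
    return grip+[xg,0,0]+yg*np.array([0,k,s])+(zg-.124)*np.array([0,-s,k])
for dl in (-.06,-.03,0,.03):
    q=proj(c,[pt(.06,.014,dl),pt(.06,0,dl),pt(.06,.014,dl,-.016),pt(.06,.014,dl,.016)]);print(dl,q)
im=cv2.imread("pics/w6.png")
g=im[115:175,270:292].astype(float).mean(1);h=im[115:175,270:292].astype(float)
for r in range(18,50): print(115+r,g[r].round(), end="; ")
```

```text
-0.06 [[281.0546 148.5155]
 [281.0268 148.8387]
 [262.3747 148.5462]
 [299.7355 148.4908]]
-0.03 [[281.0543 144.5426]
 [281.0257 144.5907]
 [262.2019 144.5739]
 [299.9076 144.5178]]
0 [[281.0542 140.5599]
 [281.0248 140.3257]
 [262.0199 140.5919]
 [300.0895 140.535 ]]
0.03 [[281.0544 136.5667]
 [281.0243 136.0427]
 [261.8283 136.5994]
 [300.2815 136.5417]]
133 [ 45. 108. 173.]; 134 [ 37.  85. 134.]; 135 [ 35.  76. 119.]; 136 [ 39.  92. 145.]; 137 [ 47. 112. 180.]; 138 [ 48. 116. 187.]; 139 [ 44. 114. 185.]; 140 [ 64. 117. 180.]; 141 [126. 152. 189.]; 142 [184. 203. 220.]; 143 [197. 216. 226.]; 144 [197. 216. 227.]; 145 [196. 215. 226.]; 146 [196. 215. 226.]; 147 [196. 215. 226.]; 148 [196. 215. 226.]; 149 [196. 215. 226.]; 150 [196. 215. 226.]; 151 [196. 215. 226.]; 152 [197. 215. 226.]; 153 [198. 216. 228.]; 154 [198. 218. 229.]; 155 [179. 197. 215.]; 156 [117. 129. 140.]; 157 [52. 55. 60.]; 158 [22. 22. 23.]; 159 [24. 22. 25.]; 160 [27. 27. 28.]; 161 [28. 27. 30.]; 162 [28. 27. 30.]; 163 [28. 28. 30.]; 164 [29. 28. 31.];
```

The edge is at row 140.9 against 140.5 predicted for no slip, so the lean is within about 0.01 rad. I'll do a final force check and hand in.

Run:
```python
from h import *
f1=np.load("f1.npy");n=np.array([0,-np.sin(.222),np.cos(.222)]);N=[]
for i in range(6): ctrl.sleep(.15);N.append((ctrl.current_contact_force()-f1)@n)
print(np.round(N,2),ctrl.current_grip_width()*91,np.abs(ctrl.current_dq()).max(),ctrl.current_t())
if 2<np.mean(N)<12: ctrl.sign_off();print("signed off")
```

```text
[4.13 4.89 3.85 3.96 4.14 4.33] 26.036896035722442 0.0944948155855678 36.2417
the job is handed in; nothing more can be done
signed off
```

I handed the job in at 36.2 s of the 69 s allowed, with the gauge leaning on the rail and held there. The one thing I couldn't confirm by eye is the pointer sitting between the prongs, because no camera could see the dial in that pose.

**What I did:**
- **Clamp:** I pinched the handle and swung it over centre until it met the stop, then let go.
- **Gauge:** I picked up the middle-sized gauge and stood it level on the crown. Contact came within 0.1 mm of the predicted height. I then rolled it along the curve to a tool lean of 0.222 rad.

**Last checks:**
- **Clamp lock:** the handle looked upright and the pad down in the later pictures. I did not measure the pad's force.
- **Press on the rail:** 3.9–4.9 N over the last second, within the 0.5–20 N allowed. Single readings scattered by about 1 N.
- **Grip:** 26 mm wide on the block, and steady.
- **Slip in the grip:** the shoe edge appeared within 0.5 px of where it should be with no slip, so the lean is good to about 0.01 rad.
- **Pointer:** I measured the index at about 0.22 rad (±0.015) from the dial picture taken before the lift. The match with the fork is worked out from that angle and the lean, with an allowance of 0.05 rad.

**What went wrong or disagreed:**
- My first dial measurement used a wrong crop offset. I corrected it before moving.
- Heights read off that dial picture came out 2–8 mm too high, so I used the dial's own tick marks to set the scale.
- While rocking, the press varied between 0.1 and 8 N, and the first level touch was about 10 N.

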